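Close up the stock cards and hold the spring clip gaping over their seam

ROBOT

A 6-joint arm with a two-finger parallel gripper is mounted at the origin on a cart in front of the work surface, level with it; the furniture and walls round the work are solid. World frame = base frame: x ahead of the robot, y to its left, z up, the work surface at z = 0. Lengths are in mm, angles in rad, forces in N, time in s.
With the tool pointing down it reaches from about 425 to 925 mm from the base axis. Payload 12.5 kg.
Tool frame: the origin (TCP) lies on the centre line of the jaws, within the pads' length; the fingertips stand 19 mm ahead of it and the grasp point (between the pads) is the TCP; z points along the fingers, y is the line along which they close (so a half turn about z gives the same grasp; the last joint's range is limited). The gripper opens to 85 mm and grips with 20 to 120 N. Pads are 22 mm wide; open, the fingers measure 114 mm over their backs; the gripper's body (76 mm by 85 mm) begins 54 mm behind the grasp point. The pads swing forward as they close: fully open they stand 13 mm farther back than shut.
Start: joints at [1.054, 0.491, 1.559, -0, 1.092, -0.106], TCP at [249.575, 573.026, 219.227] pointing down, gripper open.
Joint ranges: [-3.1, 3.1], [-0.84, 2.19], [0.05, 2.79], [-1.13, 4.28], [0.06, 2.93], [-2.69, 2.69]. Speed limits (rad/s): [2.22, 2.22, 2.79, 3.14, 3.14, 3.14].

INTERFACE

Orientations are given as a unit quaternion [w, x, y, z].
In Python, from rig import * gives the robot as it stands.
- The arm moves only by the tool drive_tool, never from a script. Its argument "plan" is a list of rows, each a list of 7 numbers: the opening, from -1 (shut) to 1 (fully open), so that 0 is half open, then the shift along the world's x, y, z in m, then the turn, a rotation vector about the world's x, y, z in rad. In form: [[claw, tx, ty, tz, ax, ay, az], ...]. A call has 1 to 10 rows; each row is the pose to reach, as a shift and turn from the pose commanded when the call began; what a row does not reach only later rows make up. A row lasts 1/12 s, in which the tool goes at most 41.7 mm and 7.16 degrees, less where a joint would pass 70% of its speed; a pose out of reach is approached as far as the arm can. A call with a gripper value outside its range is refused whole. The fingers move at their own pace and stop on an object; "force" is the grip in N (left out, the last holds). Time passes only in rows, so rows that repeat a pose let the fingers close. It gives the time, the measured TCP pose, the force, the opening and the grip force at its end, in the units of the state.
- state(): the state, without advancing time (a new reading comes with each control period).
- snapshot(name): name is "side" or "top" or "wrist"; returns a dict with "frame" (420x560x3 uint8, red, green, blue), "fx", "fy", "cx", "cy" (pixels), "D" ([k1, k2, p1, p2, k3] as OpenCV has them; the pictures are not rectified), "cam_to_world" (4x4, takes a point from camera to world coordinates). Camera axes: x right, y up, looking along -z (the intrinsics and any distortion apply to the point x, -y, -z); pixel columns grow to the right and rows downward; lengths in mm; the calibration is good to about 2 mm. A picture is of the moment at which its call begins. There is no depth.
- finish_job(): hands the job in; it is judged then, once.
The state is a dict: "time_s": time; "joint_positions": joint angles; "qd": joint speeds; "joint_efforts": joint torques, N m; "tool_pos": TCP position; "ee_rot": TCP orientation; "force": force on the tool from outside, world axes, zero at the start; "moment": the same for the moment, N m; "finger_gap": opening from 0.0 (shut) to 1.0 (fully open); "finger_force": force on a finger pad.
Only numpy, scipy, OpenCV 4.12 (cv2) and the standard library are available. Lean on these libraries where they do the work, as an engineer would, in place of code of your own. Each camera call takes 0.05 s, during which the arm holds its last target. There are 200 camera calls.

TASK

On the card rail, first slide the loose blue stock card along its channel until it butts flush against the fixed yellow card. Then pick up the orange spring clip by its two finger levers, squeeze it wide open (well over half of its travel) and hold it gaping over the top edge of the cards, centred on their seam, with one jaw well down on each side and nothing of the clip touching the cards. Finish like that, still squeezing and holding the clip in the air, with the cards still flush and upright; leave the other loose things where they are.

Things in the scene. Friction and masses are not known exactly. Their poses are not given: they have to be found in the camera images.
- card_rail: Fixed metal rail, 90 (x) x 250 (y) x 10 mm, y = -160 to +90, with two dark guide strips (8 mm high, 63 mm apart) along y. Origin on the table under the seam; x across, y along the rail towards the fixed yellow card, z up. The yellow card (4 mm thick, x = -2 to +2, top at z = 115 mm) and its grey foot (60 mm wide, top at z = 40) fill y = 0 to 84; the blue card butts against the end face at y = 0.
- seam (a point): Point on the card rail at the top edge of the yellow card's end face (115 mm above the table, x = 0, y = 0 of the rail): the middle of the seam's top once the cards are flush.
- loose_card: Loose blue card in a grey foot, like the yellow one: foot 60 x 84 x 30 mm (top 8 mm only 30 mm wide), upright card 4 x 84 mm, top 105 mm above the underside; 0.2 to 0.42 kg. Stands on the rail's 10 mm base between the guides (1.7 mm play a side), 20 to 45 mm short of the yellow card. Origin: underside of the foot at its OUTER end; y along the rail to the yellow card, z up.
- loose_edge (a point): Point on the loose blue card at the top of its inner end face (the face that meets the yellow card). Flush when it reaches seam.
- push_face (a point): Point on the loose blue card: middle of the foot's outer end face (60 mm wide, 30 mm high), 15 mm above the foot's underside; a push here along the rail slides it.
- clip: Orange spring clip standing on its shut black rubber jaws, two finger levers up; 93 mm high, about 115 g. Origin: middle of the shut jaws' underside; y along the hinge pin (47 mm up), x across the jaws, z up. Jaws 50 mm wide (y), 18 mm thick each. Levers 40 mm wide (y), flaring, ending in beads of 4 mm radius centred 89 mm up, 56 mm over both. May stand left or right (swapped with the oil filter).
- clip_lever (a joint): Clip opening, rad: 0 shut, 0.7 at the stop. Squeezing the two lever beads together along the clip's x opens the jaws: about 5 N to start, 12 N wide open; springs shut when released. Width over the beads 56 mm at 0, 42 at 0.35, 29 at 0.6, 24 at 0.7. Each half leans by half the angle.
- tip_a (a point): Lower inner edge, mid-width, of the jaw on the clip's -x side (part of clip). Meets tip_b when shut; at 0.6 rad they are 28 mm apart, and the inner faces are about 17 mm apart 30 mm higher up.
- tip_b (a point): Lower inner edge, mid-width, of the other jaw (+x side).
- oil_filter: Bystander: white and green canister, 67 mm diameter, 91 mm high, loose; origin at the centre of its underside.
- tape_measure: Bystander: yellow tape measure 68 x 83 x 37 mm, loose, near the front edge.
- white_box: Bystander: small white carton with blue bands, 71 x 100 x 45 mm, loose, near the front edge; origin at the centre of its underside.

How it is judged (in metres and radians):
On the way, in this order (a step that is already met when the one before it is completed fails the run):
1. the blue card is butted flush (within 3 mm) against the yellow one while the clip still stands on the table (y of loose_edge in the frame of card_rail above -0.003 m and height (world z) of clip below 0.02 m), for 0.2 s.
2. the clip is lifted clear of the table, squeezed at least half open (height (world z) of each of tip_a, tip_b above 0.03 m and value of joint clip_lever above 0.35 rad), for 0.2 s.
At the end, for the whole second after the job is handed in: Blue card flush (gap under 3 mm), upright; clip held at rest by the fingers, open over 0.35 rad, jaw tips on opposite sides of the cards, 8 to 55 mm below their top edge and within 13 mm of the seam, touching neither card nor rail (y of loose_edge in the frame of card_rail above -0.003 m and z of loose_edge in the frame of card_rail below 0.119 m and angle between loose_card's own z axis and vertical below 0.06 rad and angle between the y axis of loose_card and the y axis of card_rail, either way round below 0.08 rad and value of joint clip_lever above 0.35 rad and z of tip_a in the frame of card_rail between 0.06 and 0.107 m and z of tip_b in the frame of card_rail between 0.06 and 0.107 m and ((x of tip_a in the frame of card_rail below -0.002 m and x of tip_b in the frame of card_rail above 0.002 m) or (x of tip_a in the frame of card_rail above 0.002 m and x of tip_b in the frame of card_rail below -0.002 m)) and y of tip_a in the frame of card_rail between -0.013 and 0.013 m and y of tip_b in the frame of card_rail between -0.013 and 0.013 m and contact force between clip and card_rail below 0.5 N and contact force between clip and loose_card below 0.5 N and contact force between the fingers and clip above 3 N and linear speed of clip below 0.03 m/s); the arm keeps its last pose, push and grip.
It fails at once if the blue card is tipped (angle between loose_card's own z axis and vertical above 0.35 rad).
It fails at once if the oil filter is disturbed (distance of oil_filter from where it was at the start of the episode above 0.03 m).
It fails at once if the tape measure is disturbed (distance of tape_measure from where it was at the start of the episode above 0.03 m).
It fails at once if the white carton is disturbed (distance of white_box from where it was at the start of the episode above 0.03 m).
It also fails if it takes over 54 s, if anything falls off the work surface, if the arm or the gripper's body presses on something with over 40 N, if the wrist force passes 120 N, or if a joint passes its speed limit or range.

## Working session

There is one attempt and no reset: what is moved stays moved. The work goes in short steps, Python scripts to look and compute and a tool call to move; the robot and the scene stay as the last step left them, time stands still between calls to the robot, and variables do not carry over. Pictures are saved under pics/ and viewed, at most 10 in all, crops included, and the job is handed in when it is done.

Besides the shell and the picture viewer there is one more tool, called after "Emit:" by a JSON object that holds its "fn" and its "kwargs". drive_tool: Moves the arm, as the interface text tells. Its arguments: {"type":"object","properties":{"plan":{"type":"array","items":{"type":"array","items":{"type":"number"}}},"force":{"type":"number"}},"required":["plan"]}

```bash
mkdir -p pics; ls; cat > h.py <<'E'
from rig import *
import numpy as np, cv2
def snap(name,fn=None):
    s=snapshot(name)
    if fn: cv2.imwrite('pics/'+fn,np.array(s['frame'])[:,:,::-1])
    return s
def K(s): return np.array([[s['fx'],0,s['cx']],[0,s['fy'],s['cy']],[0,0,1.]])
def ray(s,uv):
    p=cv2.undistortPoints(np.array(uv,float).reshape(-1,1,2),K(s),np.array(s['D'],float)).reshape(-1,2)
    T=np.array(s['cam_to_world']); d=np.c_[p[:,0],-p[:,1],-np.ones(len(p))]@T[:3,:3].T
    return T[:3,3],d
def onz(s,uv,z):
    o,d=ray(s,uv); return o+d*((z-o[2])/d[:,2])[:,None]
def proj(s,P):
    T=np.linalg.inv(np.array(s['cam_to_world'])); q=np.atleast_2d(P)@T[:3,:3].T+T[:3,3]
    q=q*[1,-1,-1]
    return cv2.projectPoints(q,np.zeros(3),np.zeros(3),K(s),np.array(s['D'],float))[0].reshape(-1,2)
E
python3 - <<'E'
from h import *
print(state())
ims=[]
for n in ['side','top','wrist']:
    s=snap(n,n+'0.png'); print(n,s['fx'],s['cx'],s['cy'],s['D'],np.round(s['cam_to_world'],2).tolist())
E
```

```text
pics
{'time_s': 0.0, 'joint_positions': array([ 1.05442002e+00,  4.91581695e-01,  1.55946866e+00, -3.04668397e-05,
        1.09167060e+00, -1.05629937e-01]), 'qd': array([-1.44352347e-03, -1.65563582e-03, -1.42129273e-03,  1.52150798e-03,
        7.05425164e-04,  2.08802121e-05]), 'joint_efforts': array([ 6.81260121e-05, -6.18434644e+01, -2.61596221e+01, -5.52504764e-05,
        4.06901803e-03,  3.14899944e-05]), 'tool_pos': array([249.44195472, 572.80244405, 218.60737183]), 'ee_rot': array([-1.59772056e-04,  2.03925601e-01,  9.78986226e-01, -5.41222250e-04]), 'force': array([0.17922384, 0.30294553, 0.11821854]), 'moment': array([-0.01573949,  0.00896449,  0.01882186]), 'finger_force': 0.0, 'finger_gap': 1.0017956040305438}
side 470.4068141146536 278.30862620772564 217.07287710397213 [0.01484855 0.         0.         0.         0.        ] [[0.9, 0.15, -0.4, 15.21], [-0.43, 0.36, -0.83, -979.67], [0.02, 0.92, 0.38, 536.43], [0.0, 0.0, 0.0, 1.0]]
top 442.3036186089746 286.63128696670844 212.91617572102376 [-0.05262482  0.          0.          0.          0.        ] [[-0.02, 0.99, -0.13, 320.83], [-1.0, -0.02, 0.01, -10.85], [0.0, 0.13, 0.99, 1397.13], [0.0, 0.0, 0.0, 1.0]]
wrist 338.0557891615304 274.8236732837209 212.97066697854837 [-0.01783967  0.          0.          0.          0.        ] [[0.4, -0.87, -0.3, 171.88], [0.92, 0.38, 0.13, 606.12], [0.0, -0.32, 0.95, 373.1], [0.0, 0.0, 0.0, 1.0]]
```

View pics/top0.png

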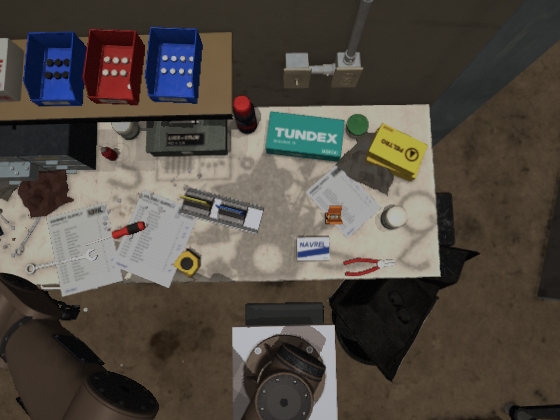

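View pics/side0.png

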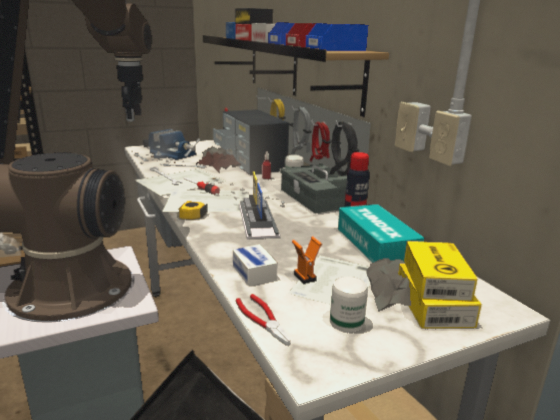

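The top view shows the rail at about (183–262, 190–230), with yellow at the left (+y) end and blue around (230,211). The clip is at (333,215), the filter at (393,217) and the carton at (313,248). The side view agrees. I'll enlarge the crop and mask by colour.

```bash
python3 - <<'E'
from h import *
s=snap('top'); im=np.array(s['frame'])[:,:,::-1].copy()
c=cv2.resize(im[180:270,170:350],None,fx=4.4,fy=4.4,interpolation=cv2.INTER_CUBIC); cv2.imwrite('pics/topc.png',c)
h=cv2.cvtColor(im,cv2.COLOR_BGR2HSV)
def m(lo,hi,box):
    k=cv2.inRange(h,lo,hi); z=np.zeros_like(k); x0,y0,x1,y1=box; z[y0:y1,x0:x1]=k[y0:y1,x0:x1]; v,u=np.nonzero(z); return np.c_[u,v]
for n,lo,hi,b,z in [('yel',(22,120,60),(35,255,255),(175,185,225,220),115),('blue',(98,110,40),(120,255,255),(205,190,260,230),115),('clip',(5,150,80),(18,255,255),(320,200,350,235),60)]:
    p=m(lo,hi,b); r=cv2.minAreaRect(p.astype(np.float32)); print(n,len(p),r, onz(s,cv2.boxPoints(r),z).round(0).tolist(), onz(s,[r[0]],z).round(1))
print(onz(s,[[393,217]],91),onz(s,[[313,248]],45),onz(s,[[183,200]],10))
E
```

```text
yel 75 ((194.894775390625, 199.76632690429688), (30.668054580688477, 3.885890245437622), 17.744672775268555) [[540.0, 294.0, 115.0], [551.0, 291.0, 115.0], [521.0, 204.0, 115.0], [510.0, 208.0, 115.0]] [[530.2 249.  115. ]]
blue 60 ((230.34254455566406, 208.92962646484375), (29.71563148498535, 3.238241672515869), 17.744670867919922) [[511.0, 188.0, 115.0], [520.0, 185.0, 115.0], [491.0, 102.0, 115.0], [482.0, 105.0, 115.0]] [[500.8 144.8 115. ]]
clip 215 ((334.0, 214.5), (17.0, 16.0), 90.0) [[511.0, -141.0, 60.0], [510.0, -190.0, 60.0], [458.0, -188.0, 60.0], [459.0, -139.0, 60.0]] [[ 484.7 -164.4   60. ]]
[[ 469.61531418 -337.08682978   91.        ]] [[384.84497567 -98.28758454  45.        ]] [[547.39322287 308.23523461  10.        ]]
```

View pics/topc.png

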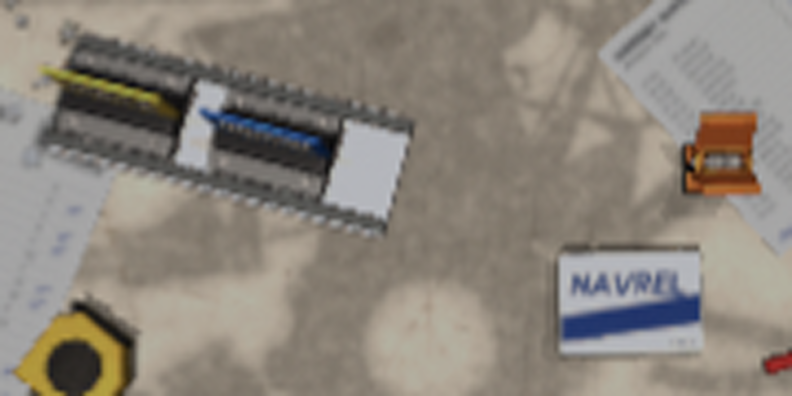

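The enlarged crop shows the card line at about 16° to world y. Blue is about 24 mm short of yellow, and the clip's hinge lies along world y. I'll hover over the seam for a close look.

Emit:
{"fn": "drive_tool", "kwargs": {"plan": [[-1,0.026,-0.04,0,0,0,0.02],[-1,0.052,-0.08,0,0,0,0.04],[-1,0.077,-0.12,0,0,0,0.06],[-1,0.103,-0.16,0,0,0,0.08],[-1,0.129,-0.2,0,0,0,0.1],[-1,0.155,-0.24,0,0,0,0.12],[-1,0.181,-0.28,0,0,0,0.134],[-1,0.206,-0.32,0,0,0,0.134],[-1,0.232,-0.36,0.02,0,0,0.134],[-1,0.258,-0.4,0.03,0,0,0.134]]}}

```text
time_s: 1.03
tool_pos: [474.9, 222.4, 236.3]
ee_rot: [-0.0, 0.138, 0.99, -0.0]
force: [0.2, 0.8, 0.3]
finger_gap: 0.001
finger_force: 0.0
```

Emit:
{"fn": "drive_tool", "kwargs": {"plan": [[-1,0,0,0,0,0,0],[-1,0,0,0,0,0,0],[-1,0,0,0,0,0,0]]}}

```text
time_s: 1.28
tool_pos: [474.1, 224.4, 236.1]
ee_rot: [-0.0, 0.138, 0.99, 0.0]
force: [-0.9, -0.1, 0.2]
finger_gap: -0.002
finger_force: 0.0
```

```bash
python3 - <<'E'
from h import *
st=state(); print(st['tool_pos'],st['ee_rot'],st['time_s'])
s=snap('wrist','w1.png'); np.savez('w1.npz',**{k:np.array(v) for k,v in s.items()})
print(proj(s,[[518.8,208.6,115],[530.2,249,115],[500.8,144.8,115],[485,-164,90]]).round(0))
E
```

```text
[474.07576898 224.37743307 236.13006969] [-3.00410854e-04  1.38356027e-01  9.90382512e-01  9.58389139e-06] 1.2833
[[272. 253.]
 [318. 253.]
 [198. 253.]
 [-76. 302.]]
```

View pics/w1.png

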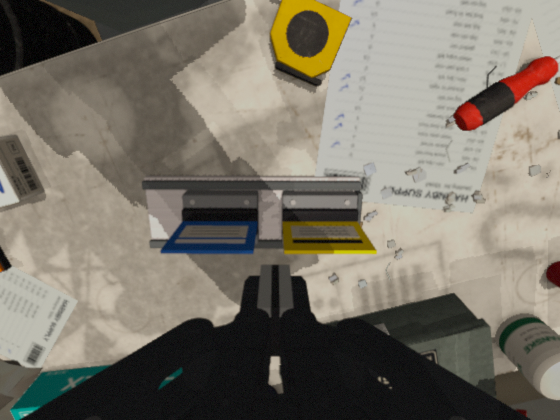

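The wrist view shows the blue card's top edge at row 252, columns 163–255, and the yellow card's at row 253, columns 283–376. Next I'll turn the masks into points at z = 115.

```bash
cat > rail.py <<'E'
from h import *
def edges(s,draw=False):
    im=np.array(s['frame'])[:,:,::-1].copy(); h=cv2.cvtColor(im,cv2.COLOR_BGR2HSV); out={}
    for n,lo,hi in [('yel',(22,120,60),(35,255,255)),('blue',(98,130,40),(120,255,255))]:
        k=cv2.inRange(h,lo,hi); k[:215]=0; k[275:]=0; k[:,:100]=0
        k=cv2.morphologyEx(k,cv2.MORPH_CLOSE,np.ones((9,9)))
        nn,lab,stt,_=cv2.connectedComponentsWithStats(k); i=1+stt[1:,4].argmax(); k=(lab==i)
        v,u=np.nonzero(k); 
        cols=np.unique(u); bot=np.array([v[u==c].max() for c in cols])
        q=(cols>cols[0]+6)&(cols<cols[-1]-6); a=np.polyfit(cols[q],bot[q],1)
        e=[[cols[0]-.5,np.polyval(a,cols[0])+.5],[cols[-1]+.5,np.polyval(a,cols[-1])+.5]]
        out[n]=onz(s,e,115); print(n,np.round(e,1).tolist(),out[n].round(1).tolist(),'len',np.linalg.norm(np.diff(out[n],axis=0)).round(1))
    return out
E
python3 - <<'E'
from rail import *
s=dict(np.load('w1.npz')); o=edges(s)
y=o['yel'];d=y-y.mean(0)
allp=np.vstack([o['yel'],o['blue']]);A=np.polyfit(allp[:,1],allp[:,0],1); print('angle deg',np.degrees(np.arctan(A[0])))
E
```

```text
yel [[282.5, 253.5], [376.5, 253.5]] [[522.0, 217.8, 115.0], [545.2, 299.2, 115.0]] len 84.6
blue [[160.5, 252.5], [257.5, 252.5]] [[491.1, 112.7, 115.0], [514.9, 196.5, 115.0]] len 87.2
angle deg 16.22594042352605
```

```bash
python3 - <<'E'
from h import *
s=snap('side'); im=np.array(s['frame'])[:,:,::-1].copy()
a=np.array([.279,.96,0]); c={'wrist':np.array([520.1,218.4,115]),'top':np.array([518.8,208.6,115])}
out=im.copy()
for n,p in c.items():
    P=np.array([p,p+84*a,p-110*a*1.0]); print(n,proj(s,P).round(1).tolist())
x0,y0=215,150; k=6
c6=cv2.resize(im[y0:y0+95,x0:x0+90],None,fx=k,fy=k,interpolation=cv2.INTER_CUBIC)
for (n,p),col in zip(c.items(),[(0,0,255),(0,255,0)]):
    for q in proj(s,np.array([p,p+84*a,p-110*a])): cv2.drawMarker(c6,tuple(int((v-o+.5)*k) for v,o in zip(q,(x0,y0))),col,cv2.MARKER_CROSS,14,1)
cv2.imwrite('pics/sidec.png',c6)
E
```

```text
wrist [[255.2, 179.0], [252.0, 170.5], [259.9, 191.6]]
top [[256.1, 180.0], [252.9, 171.4], [260.9, 192.9]]
```

View pics/sidec.png

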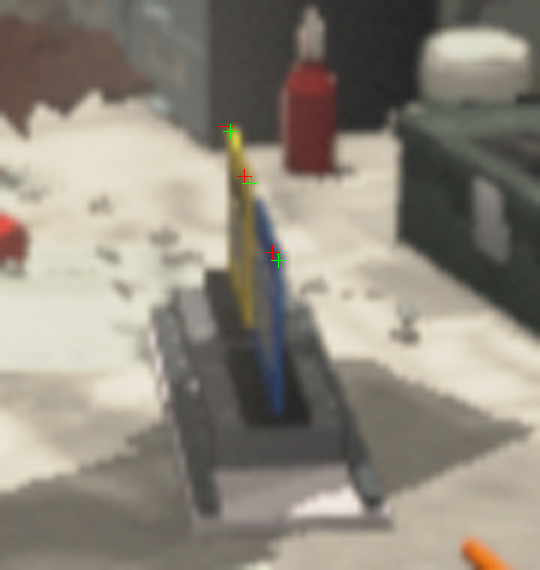

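The wrist result fits: the yellow card measures 84.6 mm, and the top view was biased by the visible card face. So the seam is at about (520, 218), the rail is yawed about 16.1°, and blue's outer end is at rail y ≈ -108. I'll tilt the tool and go behind the foot.

Emit:
{"fn": "drive_tool", "kwargs": {"plan": [[-1,0.001,-0.03,0,0.117,-0.034,0],[-1,0.002,-0.06,0,0.235,-0.068,0],[-1,0.003,-0.09,0,0.352,-0.101,0],[-1,0.004,-0.12,0,0.47,-0.135,0],[-1,0.004,-0.151,0,0.587,-0.169,0],[-1,0.004,-0.151,0,0.587,-0.169,0],[-1,0.004,-0.151,0,0.587,-0.169,0],[-1,0.004,-0.151,0,0.587,-0.169,0]]}}

```text
time_s: 2.05
tool_pos: [478.1, 72.7, 235.7]
ee_rot: [0.042, 0.133, 0.944, 0.297]
force: [-0.2, -0.0, 0.2]
finger_gap: -0.003
finger_force: 0.0
```

Emit:
{"fn": "drive_tool", "kwargs": {"plan": [[-1,0,0,-0.04,0,0,0],[-1,0,0,-0.08,0,0,0],[-1,0,0,-0.12,0,0,0],[-1,0,0,-0.16,0,0,0],[-1,0,0,-0.18,0,0,0],[-1,0,0,-0.194,0,0,0],[-1,0,0,-0.194,0,0,0],[-1,0,0,-0.194,0,0,0]]}}

```text
time_s: 2.72
tool_pos: [478.1, 75.2, 42.3]
ee_rot: [0.041, 0.13, 0.945, 0.298]
force: [0.1, -0.8, -0.5]
finger_gap: 0.0
finger_force: 0.0
```

```bash
python3 - <<'E'
from rail import *
s=snap('side'); im=np.array(s['frame'])[:,:,::-1]
a=cv2.resize(im[140:240,205:305],(560,560),interpolation=cv2.INTER_CUBIC); cv2.imwrite('pics/s2.png',a)
E
```

```text
(no output)
```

View pics/s2.png

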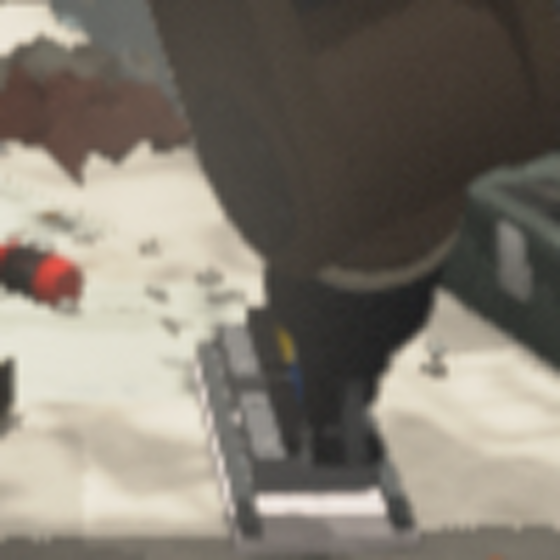

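The side crop shows the fingers down between the guides, just behind the foot. I'll push slowly along the rail.

Emit:
{"fn": "drive_tool", "kwargs": {"plan": [[-1,0.0014,0.0048,0,0,0,0],[-1,0.0028,0.0096,0,0,0,0],[-1,0.0042,0.0144,0,0,0,0],[-1,0.0055,0.0192,0,0,0,0],[-1,0.0066,0.023,0,0,0,0],[-1,0.0078,0.0269,0,0,0,0],[-1,0.0089,0.0308,0,0,0,0],[-1,0.0094,0.0327,0,0,0,0],[-1,0.01,0.0346,0,0,0,0],[-1,0.01,0.0346,0,0,0,0]]}}

```text
time_s: 3.6
tool_pos: [488.4, 108.2, 42.3]
ee_rot: [0.042, 0.131, 0.945, 0.298]
force: [0.4, 0.5, -0.6]
finger_gap: -0.0
finger_force: 0.0
```

Emit:
{"fn": "drive_tool", "kwargs": {"plan": [[-1,0.0007,0.0024,0,0,0,0],[-1,0.0014,0.0048,0,0,0,0],[-1,0.0021,0.0072,0,0,0,0],[-1,0.0028,0.0096,0,0,0,0]]}}

```text
time_s: 3.93
tool_pos: [491.3, 117.6, 42.3]
ee_rot: [0.043, 0.132, 0.945, 0.298]
force: [0.0, 0.1, 0.9]
finger_gap: -0.003
finger_force: 0.9
```

```bash
python3 - <<'E'
from rail import *
s=snap('wrist','w2.png')
im=np.array(s['frame'])
E
```

```text
(no output)
```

View pics/w2.png

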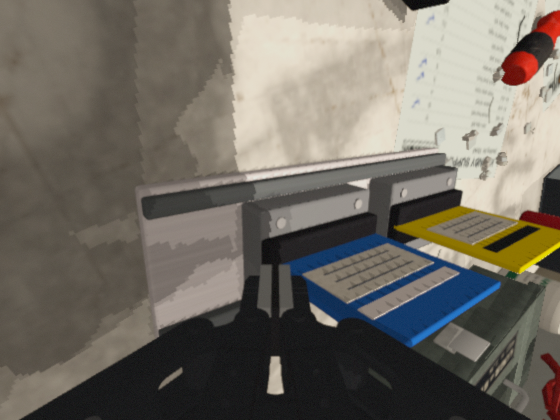

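The wrist view shows the fingers at about (270,290), just reaching blue's outer end, with a gap still open near (365,185). I'll keep pushing.

Emit:
{"fn": "drive_tool", "kwargs": {"plan": [[-1,0.0007,0.0024,0,0,0,0],[-1,0.0014,0.0048,0,0,0,0],[-1,0.0021,0.0072,0,0,0,0],[-1,0.0028,0.0096,0,0,0,0]]}}

```text
time_s: 4.32
tool_pos: [494.1, 127.4, 42.4]
ee_rot: [0.043, 0.132, 0.945, 0.298]
force: [-0.3, -1.4, 0.7]
finger_gap: 0.001
finger_force: 0.8
```

Emit:
{"fn": "drive_tool", "kwargs": {"plan": [[-1,0.0005,0.0016,0,0,0,0],[-1,0.0009,0.0032,0,0,0,0]]}}

```text
time_s: 4.48
tool_pos: [494.9, 130.6, 42.4]
ee_rot: [0.043, 0.132, 0.945, 0.298]
force: [-0.7, -2.6, -0.2]
finger_gap: -0.001
finger_force: 0.8
```

```bash
python3 - <<'E'
from rail import *
s=snap('wrist','w3.png'); im=np.array(s['frame'])
cv2.imwrite('pics/w3c.png',cv2.resize(im[140:360,130:560,::-1],None,fx=1.8,fy=1.8,interpolation=cv2.INTER_CUBIC))
E
```

```text
(no output)
```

View pics/w3c.png

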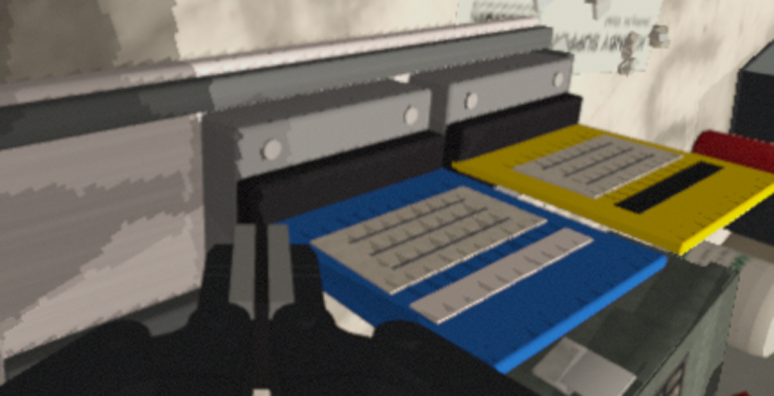

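The view shows blue moving (friction about 2.6 N), with a gap of a few mm left near crop (440,150). I'll push on in small steps until the force rises.

Emit:
{"fn": "drive_tool", "kwargs": {"plan": [[-1,0.0005,0.0016,0,0,0,0],[-1,0.0009,0.0032,0,0,0,0],[-1,0.0014,0.0048,0,0,0,0]]}}

```text
time_s: 4.78
tool_pos: [496.3, 135.2, 42.4]
ee_rot: [0.043, 0.132, 0.945, 0.298]
force: [-1.0, -0.6, -0.3]
finger_gap: 0.005
finger_force: 0.8
```

Emit:
{"fn": "drive_tool", "kwargs": {"plan": [[-1,0.0005,0.0016,0,0,0,0],[-1,0.0009,0.0032,0,0,0,0]]}}

```text
time_s: 4.95
tool_pos: [497.2, 138.5, 42.4]
ee_rot: [0.043, 0.132, 0.945, 0.298]
force: [-0.3, -1.5, 0.4]
finger_gap: -0.003
finger_force: 0.8
```

Emit:
{"fn": "drive_tool", "kwargs": {"plan": [[-1,0.0005,0.0016,0,0,0,0],[-1,0.0009,0.0032,0,0,0,0]]}}

```text
time_s: 5.12
tool_pos: [498.1, 141.0, 42.2]
ee_rot: [0.043, 0.132, 0.945, 0.297]
force: [-9.1, -23.1, 9.6]
finger_gap: -0.001
finger_force: 12.3
```

Contact force is 25 N with the travel stopped, so it should be flush. I'll hold briefly, back off and rise.

Emit:
{"fn": "drive_tool", "kwargs": {"plan": [[-1,0,0,0,0,0,0],[-1,0,0,0,0,0,0],[-1,-0.006,-0.02,0,0,0,0],[-1,-0.011,-0.04,0,0,0,0],[-1,-0.017,-0.06,0,0,0,0],[-1,-0.02,-0.07,0.04,0,0,0],[-1,-0.02,-0.07,0.08,0,0,0],[-1,-0.02,-0.07,0.12,0,0,0],[-1,-0.02,-0.07,0.16,-0.117,0.034,0],[-1,-0.02,-0.07,0.2,-0.235,0.068,0]]}}

```text
time_s: 5.95
tool_pos: [477.8, 71.6, 220.2]
ee_rot: [0.028, 0.134, 0.967, 0.216]
force: [0.3, 0.2, -0.2]
finger_gap: 0.001
finger_force: 0.0
```

Emit:
{"fn": "drive_tool", "kwargs": {"plan": [[-1,0,0,0,-0.117,0.034,0],[-1,0,0,0.01,-0.235,0.068,0],[-1,0,0,0.01,-0.352,0.101,0],[-1,0,0,0.01,-0.352,0.101,0]]}}

```text
time_s: 6.28
tool_pos: [478.7, 74.1, 230.0]
ee_rot: [0.003, 0.135, 0.99, 0.035]
force: [-0.4, 0.0, -0.3]
finger_gap: -0.001
finger_force: 0.0
```

```bash
python3 - <<'E'
from rail import *
from scipy.spatial.transform import Rotation as R
st=state(); q=st['ee_rot']; print(st['time_s'],st['tool_pos'].round(1), R.from_quat(np.r_[q[1:],q[0]]).as_matrix().round(3).tolist(), st['joint_positions'].round(2))
s=snap('wrist','w4.png'); im=np.array(s['frame'])[:,:,::-1]
h=cv2.cvtColor(im,cv2.COLOR_BGR2HSV)
print(proj(s,[[520.1,218.4,115],[544,299,115],[497,137,115],[485,-164,90]]).round(0))
for n,lo,hi in [('yel',(22,120,60),(35,255,255)),('blue',(98,130,40),(120,255,255))]:
    k=cv2.inRange(h,lo,hi); k=cv2.morphologyEx(k,cv2.MORPH_CLOSE,np.ones((5,5)));nn,l,t,c=cv2.connectedComponentsWithStats(k)
    for i in range(1,nn):
        if t[i,4]>300: print(n,t[i])
E
```

```text
6.2833 [478.7  74.1 230. ] [[-0.964, 0.267, 0.016], [0.268, 0.961, 0.068], [0.003, 0.07, -0.998]] [-0.02  0.27  1.89  0.08  0.96 -1.37]
[[438. 203.]
 [528. 203.]
 [342. 204.]
 [ 22. 274.]]
yel [ 400    0   76   30 1324]
yel [ 404  181  125   25 1484]
yel [   0  382   43   38 1235]
blue [  11  100   96   60 2021]
blue [ 325  181  113   25 1173]
```

Blue's right end is at column 438, where the seam projects (438), so it is flush. Now I'll work out the turn to hover over the clip.

```bash
cat > rot.py <<'E'
from h import *
from scipy.spatial.transform import Rotation as R
def turn(yaw):  # world rotvec from now to tool-down with tool y at yaw (rad)
    st=state(); q=st['ee_rot']; c=R.from_quat(np.r_[q[1:],q[0]])
    y=np.array([np.cos(yaw),np.sin(yaw),0]); z=np.array([0,0,-1.]); x=np.cross(y,z)
    return (R.from_matrix(np.c_[x,y,z])*c.inv()).as_rotvec()
E
python3 -c "
from rot import *
print(turn(0))"
```

```text
[-0.05481106  0.06181228 -1.30092902]
```

Emit:
{"fn": "drive_tool", "kwargs": {"plan": [[1,0,-0.024,0,-0.005,0.006,-0.12],[1,0.001,-0.048,0,-0.01,0.011,-0.24],[1,0.002,-0.072,0,-0.015,0.017,-0.36],[1,0.002,-0.096,0,-0.02,0.023,-0.48],[1,0.003,-0.12,0,-0.025,0.029,-0.6],[1,0.004,-0.143,0,-0.03,0.034,-0.72],[1,0.004,-0.167,0,-0.036,0.04,-0.84],[1,0.005,-0.19,0,-0.041,0.046,-0.96],[1,0.006,-0.215,0,-0.046,0.051,-1.08],[1,0.006,-0.238,0,-0.051,0.057,-1.2]]}}

```text
time_s: 7.17
tool_pos: [483.2, -166.6, 227.8]
ee_rot: [-0.002, 0.674, 0.738, 0.004]
force: [0.3, 0.8, -0.3]
finger_gap: 1.0
finger_force: 0.0
```

Emit:
{"fn": "drive_tool", "kwargs": {"plan": [[1,0,0,0,-0.004,0.005,-0.1],[1,0,0,0,-0.004,0.005,-0.1],[1,0,0,0,-0.004,0.005,-0.1]]}}

```text
time_s: 7.42
tool_pos: [483.3, -165.4, 227.9]
ee_rot: [-0.002, 0.707, 0.707, 0.001]
force: [0.0, -0.1, 0.2]
finger_gap: 1.005
finger_force: 0.0
```

```bash
python3 - <<'E'
from rot import *
st=state(); print(st['time_s'],st['tool_pos'].round(1),turn(0).round(3),st['finger_gap'])
s=snap('wrist','w5.png'); np.savez('w5.npz',**{k:np.array(v) for k,v in s.items()})
print(proj(s,[[485,-164,89],[485,-164,0]]).round(0))
E
```

```text
7.4167 [ 483.3 -165.4  227.9] [-0.004 -0.001  0.001] 1.0046599361213355
[[278. 195.]
 [278. 174.]]
```

View pics/w5.png

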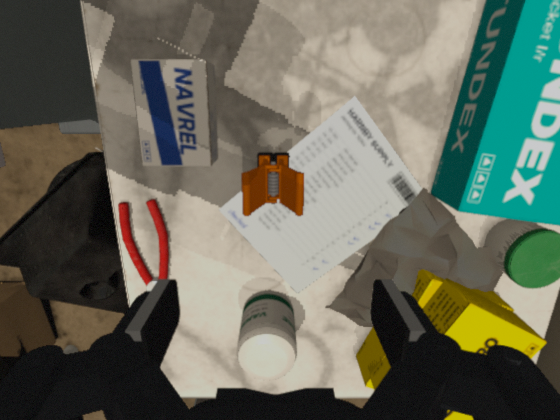

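The wrist view shows the clip at columns 242–303, rows 150–215. Its levers flare left and right (along world x) and its hinge runs up the picture (world y). Next I'll take the lever corners at bead height.

```bash
python3 - <<'E'
from h import *
s=dict(np.load('w5.npz')); im=s['frame'][:,:,::-1].copy(); h=cv2.cvtColor(im,cv2.COLOR_BGR2HSV)
k=cv2.inRange(h,(3,140,60),(18,255,255)); k[:140]=0;k[225:]=0;k[:,:225]=0;k[:,320:]=0
n,l,t,c=cv2.connectedComponentsWithStats(k); i=1+t[1:,4].argmax(); k=(l==i); print(t[i])
L=[];Rr=[]
for r in range(t[i,1],t[i,1]+t[i,3],5):
    u=np.nonzero(k[r])[0]; e=onz(s,[[u[0]-.5,r],[u[-1]+.5,r]],89); print(r,u[0],u[-1],e[:,:2].round(1).tolist(),'w',(e[1,0]-e[0,0]).round(1))
E
```

```text
[ 242  155   62   61 2436]
155 259 287 [[467.8, -128.4], [492.9, -128.4]] w 25.1
160 258 287 [[466.8, -132.7], [492.9, -132.7]] w 26.1
165 259 287 [[467.6, -137.1], [493.0, -137.1]] w 25.4
170 250 293 [[459.7, -141.5], [498.3, -141.5]] w 38.7
175 242 303 [[452.5, -146.0], [507.2, -146.0]] w 54.8
180 242 303 [[452.3, -150.5], [507.3, -150.5]] w 55.0
185 242 303 [[452.2, -155.0], [507.5, -155.0]] w 55.3
190 242 303 [[452.1, -159.6], [507.6, -159.6]] w 55.5
195 243 302 [[452.8, -164.3], [506.8, -164.3]] w 54.0
200 243 302 [[452.7, -169.0], [506.9, -169.0]] w 54.3
205 243 302 [[452.5, -173.7], [507.1, -173.7]] w 54.5
210 243 302 [[452.4, -178.5], [507.2, -178.5]] w 54.8
215 245 299 [[454.1, -183.3], [504.6, -183.3]] w 50.5
```

The beads span x 452–507 (55 mm) and y -143 to -183 (40 mm) with yaw ≈ 0, which matches the given sizes. The centre is (480, -163.5), so I'll go down onto it.

Emit:
{"fn": "drive_tool", "kwargs": {"plan": [[1,-0.0035,0.002,-0.02,-0.004,-0.001,0],[1,-0.0035,0.002,-0.06,-0.004,-0.001,0],[1,-0.0035,0.002,-0.1,-0.004,-0.001,0],[1,-0.0035,0.002,-0.12,-0.004,-0.001,0],[1,-0.0035,0.002,-0.135,-0.004,-0.001,0],[1,-0.0035,0.002,-0.14,-0.004,-0.001,0],[1,-0.0035,0.002,-0.14,-0.004,-0.001,0],[1,-0.0035,0.002,-0.14,-0.004,-0.001,0]]}}

```text
time_s: 8.13
tool_pos: [480.7, -163.2, 89.1]
ee_rot: [0.001, 0.708, 0.707, -0.001]
force: [0.8, 0.1, -0.1]
finger_gap: 1.002
finger_force: 0.0
```

Emit:
{"fn": "drive_tool", "kwargs": {"plan": [[0.4,0,0,0,0,0,0],[0.3,0,0,0,0,0,0],[0.2,0,0,0,0,0,0],[0.1,0,0,0.001,0,0,0],[0.0,0,0,0.002,0,0,0],[-0.1,0,0,0.003,0,0,0],[-0.1,0,0,0.003,0,0,0]], "force": 30}}

```text
time_s: 8.72
tool_pos: [480.6, -163.4, 91.9]
ee_rot: [0.001, 0.708, 0.706, -0.001]
force: [0.1, 0.3, 0.5]
finger_gap: 0.452
finger_force: 0.0
```

```bash
python3 - <<'E'
from rot import *
s=snap('wrist','w6.png'); print(state()['finger_force'],state()['finger_gap'])
im=np.array(s['frame']);cv2.imwrite('pics/w6.png',im[:,:,::-1])
h=cv2.cvtColor(im[:,:,::-1].copy(),cv2.COLOR_BGR2HSV)
k=cv2.inRange(h,(3,140,60),(18,255,255)); k[:,:150]=0;k[:,400:]=0
n,l,t,c=cv2.connectedComponentsWithStats(k); print([x.tolist() for x in t[1:] if x[4]>100])
print(proj(s,[[452.4,-163.5,89],[507.2,-163.5,89],[480,-143.5,89],[480,-183.5,89],[480,-163.5,0]]).round(0).tolist())
E
```

```text
0.0 0.44792805953315845
[[221, 187, 110, 115, 6330]]
[[223.0, 267.0], [329.0, 267.0], [276.0, 231.0], [276.0, 300.0], [276.0, 212.0]]
```

View pics/w6.png

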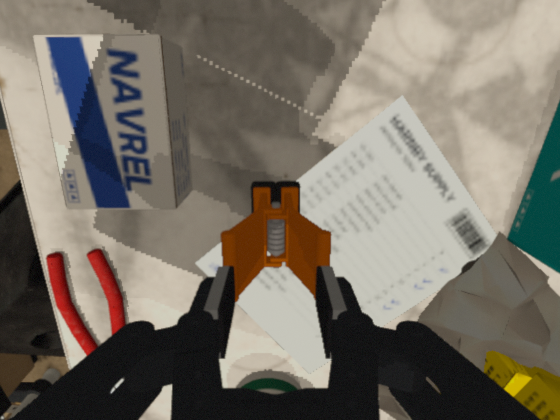

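The view shows the fingers beside the levers near (225,285) and (325,285), touching little or nothing. I'll check numerically where the pads should project.

```bash
python3 - <<'E'
from h import *
s=dict(np.load('w1.npz')); T=np.array([474.08,224.38,236.13]); rx=np.array([-.962,.272,0]); ry=np.array([.272,.962,0])
for n,p in [('tcp',T),('tip',T-[0,0,19]),('tip-xfront',T-[0,0,19]+11*rx),('tip-xback',T-[0,0,19]-11*rx),('tipy',T-[0,0,19]+11*rx+14*ry)]: print(n,proj(s,[p]).round(0)[0])
s=dict(np.load('w5.npz')); T=np.array([483.3,-165.4,227.9])
for n,p in [('tcp',T),('tipfront R',T+[42.5,11,-6]),('tipfront L',T+[-42.5,11,-6]),('backR',T+[57,11,-6])]: print(n,proj(s,[p]).round(0)[0])
E
```

```text
tcp [275. 272.]
tip [275. 255.]
tip-xfront [275. 237.]
tip-xback [275. 273.]
tipy [300. 237.]
tcp [277. 270.]
tipfront R [359. 245.]
tipfront L [195. 245.]
backR [387. 245.]
```

Two facts show the real fingertips sit about 20 mm *behind* the reported TCP, not 19 mm ahead. The flush push ended with the TCP at rail y ≈ -80, and the fingers closed to 38 mm above 56 mm beads without contact. Lowering to z ≈ 52 is safe either way, since the body stays above 105 mm and the fingers clear the jaws.

Emit:
{"fn": "drive_tool", "kwargs": {"plan": [[0.8,0,0,0,0,0,0],[0.9,0,0,0,0,0,0],[1,0,0,0,0,0,0],[1,0,0,0,0,0,0],[1,0,0,-0.01,0,0,0],[1,0,0,-0.02,0,0,0],[1,0,0,-0.03,0,0,0],[1,0,0,-0.038,0,0,0],[1,0,0,-0.038,0,0,0]]}}

```text
time_s: 9.52
tool_pos: [479.7, -163.0, 51.5]
ee_rot: [-0.0, 0.708, 0.706, -0.002]
force: [-0.8, 0.4, -0.6]
finger_gap: 1.0
finger_force: 0.0
```

Emit:
{"fn": "drive_tool", "kwargs": {"plan": [[0.6,0,0,0,0,0,0],[0.4,0,0,0,0,0,0],[0.3,0,0,0,0,0,0],[0.2,0,0,0,0,0,0],[0.2,0,0,0,0,0,0]]}}

```text
time_s: 9.93
tool_pos: [481.3, -163.7, 54.6]
ee_rot: [0.002, 0.708, 0.706, -0.001]
force: [0.6, 0.9, 6.5]
finger_gap: 0.603
finger_force: 7.7
```

There is now 7.7 N at 51 mm, so the pads are on the beads. I'll squeeze on while rising gently.

Emit:
{"fn": "drive_tool", "kwargs": {"plan": [[0.1,0,0,0.002,0,0,0],[0.0,0,0,0.003,0,0,0],[-0.1,0,0,0.004,0,0,0],[-0.2,0,0,0.005,0,0,0],[-0.25,0,0,0.005,0,0,0],[-0.25,0,0,0.005,0,0,0]]}}

```text
time_s: 10.43
tool_pos: [481.2, -163.7, 59.4]
ee_rot: [0.002, 0.708, 0.706, -0.001]
force: [0.1, 0.4, 9.8]
finger_gap: 0.378
finger_force: 9.9
```

Emit:
{"fn": "drive_tool", "kwargs": {"plan": [[-0.3,0,0,0.002,0,0,0],[-0.35,0,0,0.004,0,0,0],[-0.35,0,0,0.006,0,0,0],[-0.35,0,0,0.01,0,0,0],[-0.35,0,0,0.015,0,0,0],[-0.35,0,0,0.02,0,0,0],[-0.35,0,0,0.02,0,0,0],[-0.35,0,0,0.02,0,0,0]]}}

```text
time_s: 11.1
tool_pos: [480.6, -163.4, 79.0]
ee_rot: [0.002, 0.708, 0.706, -0.001]
force: [-0.4, 0.6, -1.4]
finger_gap: 0.327
finger_force: 9.4
```

```bash
cat > clip.py <<'E'
from rot import *
def clip():
    st=state(); s=snap('wrist'); im=np.array(s['frame'])[:,:,::-1].copy(); h=cv2.cvtColor(im,cv2.COLOR_BGR2HSV)
    k=cv2.inRange(h,(3,140,60),(18,255,255)); k[:,:150]=0;k[:,400:]=0
    n,l,t,c=cv2.connectedComponentsWithStats(k); i=1+t[1:,4].argmax()
    print('t',st['time_s'],'tcp',st['tool_pos'].round(1),'gap',round(st['finger_gap'],3),'F',st['force'].round(1),st['finger_force'],'clip box',t[i].tolist())
    return s,im,t[i]
E
python3 - <<'E'
from clip import *
s,im,t=clip(); cv2.imwrite('pics/w7.png',im); np.savez('w7.npz',**{k:np.array(v) for k,v in s.items()})
k=cv2.inRange(cv2.cvtColor(im,cv2.COLOR_BGR2HSV),(3,140,60),(18,255,255))
for r in range(t[1],t[1]+t[3],8):
    u=np.nonzero(k[r,200:360])[0]+200; print(r,u[0],u[-1])
d=cv2.inRange(im,(0,0,0),(45,45,45))
for r in range(130,t[1]+30,6):
    u=np.nonzero(d[r,200:360])[0]+200; print('dark',r,u.min() if len(u) else 0,u.max() if len(u) else 0,len(u))
E
```

```text
t 11.1 tcp [ 480.6 -163.4   79. ] gap 0.327 F [-0.4  0.6 -1.4] 9.41529393196106 clip box [240, 200, 92, 151, 7902]
200 249 265
208 247 330
216 247 330
224 248 330
232 248 329
240 248 329
248 248 328
256 248 328
264 243 328
272 240 324
280 241 310
288 241 309
296 242 309
304 242 309
312 242 308
320 242 308
328 243 308
336 244 306
344 245 306
dark 130 0 0 0
dark 136 0 0 0
dark 142 0 0 0
dark 148 0 0 0
dark 154 0 0 0
dark 160 0 0 0
dark 166 0 0 0
dark 172 0 0 0
dark 178 0 0 0
dark 184 0 0 0
dark 190 0 0 0
dark 196 243 324 41
dark 202 243 336 19
dark 208 243 336 13
dark 214 243 335 12
dark 220 244 335 8
dark 226 244 335 8
```

The clip hangs from the fingers (-1.4 N) at about 0.63 rad. The jaw box looks offset to +x, so I'll print a small class map to judge the roll.

```bash
python3 - <<'E'
from h import *
s=dict(np.load('w7.npz')); im=s['frame'][:,:,::-1].copy(); h=cv2.cvtColor(im,cv2.COLOR_BGR2HSV)
o=cv2.inRange(h,(3,140,50),(18,255,255))>0; d=im.max(2)<60
for r in range(176,300,3): print(r,''.join('o' if o[r,c] else '#' if d[r,c] else '.' for c in range(222,350,1)))
E
```

```text
176 ................................................................................................................................
179 ................................................................................................................................
182 ................................................................................................................................
185 ................................................................................................................................
188 ................................................................................................................................
191 ................................................................................................................................
194 .....................###########################................................................................................
197 ....................##############################......................................#########################...............
200 ....................######oooooo
[... 3785 characters left out ...]
..........#############............
287 ##............#####ooooooooooooooooooooooooooooooooooooooooooooooooooooooooooooooooooooo####............#############...........
290 ##............#####ooooooooooooooooooooooooooooooooooooooooooooooooooooooooooooooooooooo#####............#############..........
293 #............######ooooooooooooooooooooooooooooooooooo...............ooooooooooooooooooo#####.............#############.........
296 .............######ooooooooooooooooooooooooooooooo...................ooooooooooooooooooo######............##############........
299 ............#######oooooooooooooooooooooooooooooo....................ooooooooooooooooooo#######............##############.......
```

```bash
python3 - <<'E'
from h import *
s=dict(np.load('w7.npz'))
def ony(uv,y):
    o,d=ray(s,uv); return (o+d*((y-o[1])/d[:,1])[:,None]).round(1)
print('jaw tips inL,inR,outL,outR',ony([[271.5,197],[308,200],[242,196],[337,199]],-138.5).tolist())
print('beads L,R (z=110,105)',onz(s,[[240,300],[310,300]],110).round(1).tolist(),onz(s,[[240,300],[310,300]],105).round(1).tolist())
print('lever +y ends', ony([[240,270],[309,270]],-143.5).tolist())
E
```

```text
jaw tips inL,inR,outL,outR [[477.3, -138.5, 31.7], [499.3, -138.5, 38.4], [458.8, -138.5, 29.3], [517.1, -138.5, 36.5]]
beads L,R (z=110,105) [[464.5, -160.9, 110.0], [494.1, -161.0, 110.0]] [[463.9, -164.2, 105.0], [494.7, -164.3, 105.0]]
lever +y ends [[465.7, -143.5, 115.8], [492.5, -143.5, 116.0]]
```

The clip is rolled about 7° in the grasp, with the jaw midpoint about 9 mm to +x of the beads, which the wrist can correct. I'll lift, then carry it to the seam while applying yaw -16° and a roll of 7°.

Emit:
{"fn": "drive_tool", "kwargs": {"plan": [[-0.35,0,0,0.012,0,0,0],[-0.35,0,0,0.03,0,0,0],[-0.35,0,0,0.05,0,0,0],[-0.35,0,0,0.07,0,0,0],[-0.35,0,0,0.09,0,0,0],[-0.35,0,0,0.11,0,0,0],[-0.35,0,0,0.125,0,0,0],[-0.35,0,0,0.135,0,0,0],[-0.35,0,0,0.135,0,0,0]]}}

```text
time_s: 11.9
tool_pos: [481.0, -163.6, 215.1]
ee_rot: [0.003, 0.708, 0.706, -0.001]
force: [-0.5, 0.2, -1.2]
finger_gap: 0.324
finger_force: 9.4
```

Emit:
{"fn": "drive_tool", "kwargs": {"plan": [[-0.35,0.001,0.01,0,0.002,0.012,-0.028],[-0.35,0.003,0.03,0,0.004,0.024,-0.056],[-0.35,0.005,0.055,0,0.005,0.037,-0.084],[-0.35,0.007,0.08,0,0.007,0.049,-0.112],[-0.35,0.01,0.105,0,0.009,0.061,-0.14],[-0.35,0.012,0.13,0,0.011,0.073,-0.169],[-0.35,0.014,0.155,0,0.012,0.085,-0.197],[-0.35,0.017,0.18,0,0.014,0.098,-0.225],[-0.35,0.019,0.205,0,0.016,0.11,-0.253],[-0.35,0.021,0.23,0,0.0175,0.122,-0.281]]}}

```text
time_s: 12.73
tool_pos: [501.1, 67.9, 212.3]
ee_rot: [-0.049, 0.799, 0.598, -0.039]
force: [0.2, -0.8, -1.5]
finger_gap: 0.329
finger_force: 9.4
```

```bash
python3 -c "
from clip import *
clip(); print(turn(-.281).round(3))"
```

```text
t 12.7333 tcp [501.1  67.9 212.3] gap 0.329 F [ 0.2 -0.8 -1.5] 9.403857439756393 clip box [240, 199, 92, 153, 8057]
[-0.032 -0.122  0.006]
```

Emit:
{"fn": "drive_tool", "kwargs": {"plan": [[-0.35,0.002,0.015,0,0,0,0],[-0.35,0.004,0.04,0,0,0,0],[-0.35,0.007,0.065,0,0,0,0],[-0.35,0.01,0.09,0,0,0,0],[-0.35,0.013,0.115,0,0,0,0],[-0.35,0.015,0.135,0,0,0,0],[-0.35,0.017,0.146,0,0,0,0],[-0.35,0.017,0.151,0,0,0,0],[-0.35,0.017,0.151,0,0,0,0],[-0.35,0.017,0.151,0,0,0,0]]}}

```text
time_s: 13.62
tool_pos: [518.3, 217.0, 213.1]
ee_rot: [-0.048, 0.799, 0.599, -0.039]
force: [-0.3, -0.5, -0.3]
finger_gap: 0.325
finger_force: 9.4
```

```bash
python3 - <<'E'
from clip import *
s,im,t=clip(); np.savez('w8.npz',**{k:np.array(v) for k,v in s.items()}); cv2.imwrite('pics/w8.png',im)
h=cv2.cvtColor(im,cv2.COLOR_BGR2HSV)
o=cv2.inRange(h,(3,140,50),(18,255,255))>0; d=im.max(2)<60; y=cv2.inRange(h,(22,120,60),(35,255,255))>0; b=cv2.inRange(h,(98,130,40),(120,255,255))>0
for r in range(100,300,4): print(r,''.join('o' if o[r,c] else 'y' if y[r,c] else 'b' if b[r,c] else '#' if d[r,c] else '.' for c in range(222,350,1)))
ey=np.array([.277,.961,0]);S=np.array([520.1,218.4,115])
print(proj(s,[S,S+84*ey,S-84*ey]).round(1).tolist())
E
```

```text
t 13.6167 tcp [518.3 217.  213.1] gap 0.325 F [-0.3 -0.5 -0.3] 9.394778162240982 clip box [240, 198, 92, 154, 8136]
100 .......................................................................yyyyyyyyyyy##############................................
104 .......................................................................yyyyyyyyy..##############................................
108 .......................................................................yyyyyyyy...##############................................
112 .......................................................................yyyyyyyy...##############................................
116 .......................................................................yyyyyyyy..###############................................
120 .......................................................................yyyyyyyy..###############................................
124 .......................................................................yyyyyyy....#############.................................
128 .................................................
[... 5013 characters left out ...]
........##ooooooooooooooooooooooooooooooooooooooooooooooooooooooooooooooooooooooo##...........############..............
284 ###............####oooooooooooooooooooooooooooooooooooooooooooooooooooooooooooooooooooooo##.............#############...........
288 ##............#####oooooooooooooooooooooooooooooooooooooooooooooooooooooooooooooooooooooo###.............#############..........
292 #.............#####oooooooooooooooooooooooooooooooooooo..............ooooooooooooooooooo#####.............#############.........
296 .............######ooooooooooooooooooooooooooooooo...................ooooooooooooooooooo######.............##############.......
[[293.6, 206.9], [295.3, 93.0], [292.1, 299.6]]
```

The map shows the seam (yellow to blue) at row ~206, columns ~292–299. It projects to (293.6, 206.9), so the seam estimate holds and the cards are flush. Now the jaw-tip positions in the rail frame.

```bash
cat > rel.py <<'E'
from h import *
ey=np.array([.277,.961,0]);ex=np.array([.961,-.277,0]);S=np.array([520.1,218.4,0.])
def rf(P): return np.c_[(P-S)@ex,(P-S)@ey,P[:,2]].round(1)
def onry(s,uv,y):
    o,d=ray(s,uv); t=(y-(o-S)@ey)/(d@ey); return rf(o+d*t[:,None])
def onrz(s,uv,z): return rf(onz(s,uv,z))
E
python3 - <<'E'
from rel import *
s=dict(np.load('w8.npz')); T=np.array([[518.3,217,213.1]]); print('tcp',rf(T),'cam',rf(s['cam_to_world'][None,:3,3]))
print('card top', onrz(s,[[292,150],[300,150],[292,215],[298,215],[295,206]],115).tolist())
im=s['frame']
for y in (20,25,30): print('tips inL inR outL outR',y,onry(s,[[270,194.5],[309,196],[244,195.5],[337,195.5]],y).tolist())
for z in (245,252,258): print('bead corners',z,onrz(s,[[240,266],[309,268],[240,351],[309,351]],z).tolist())
E
```

```text
tcp [[ -1.3  -1.8 213.1]] cam [[ 16.6  81.4 366. ]]
card top [[-1.8, 44.2, 115.0], [4.1, 44.3, 115.0], [-1.1, -6.7, 115.0], [3.6, -6.5, 115.0], [1.1, 0.8, 115.0]]
tips inL inR outL outR 20 [[-13.4, 20.0, 151.7], [12.4, 20.0, 152.4], [-30.1, 20.0, 156.0], [30.7, 20.0, 149.2]]
tips inL inR outL outR 25 [[-10.9, 25.0, 169.2], [12.8, 25.0, 169.8], [-26.3, 25.0, 173.1], [29.5, 25.0, 166.9]]
tips inL inR outL outR 30 [[-8.5, 30.0, 186.6], [13.1, 30.0, 187.2], [-22.5, 30.0, 190.2], [28.4, 30.0, 184.5]]
bead corners 245 [[-13.0, 16.0, 245.0], [15.1, 16.8, 245.0], [-14.6, -27.2, 245.0], [16.4, -24.0, 245.0]]
bead corners 252 [[-11.3, 19.7, 252.0], [15.2, 20.5, 252.0], [-12.8, -20.9, 252.0], [16.4, -17.9, 252.0]]
bead corners 258 [[-9.8, 23.0, 258.0], [15.3, 23.7, 258.0], [-11.3, -15.5, 258.0], [16.4, -12.7, 258.0]]
```

Relative to the seam, the bead centre is at about (2, 0, 252). The tips are at x ≈ ±12 and z ≈ 162, y within 2 mm, so they are well centred. I'll descend slowly by 72 mm and watch the force.

Emit:
{"fn": "drive_tool", "kwargs": {"plan": [[-0.35,0.0005,0,-0.008,0,0,0],[-0.35,0.0005,0.001,-0.018,0,0,0],[-0.35,0.0005,0.001,-0.028,0,0,0],[-0.35,0.0005,0.001,-0.036,0,0,0],[-0.35,0.0005,0.001,-0.042,0,0,0],[-0.35,0.0005,0.001,-0.042,0,0,0],[-0.35,0.0005,0.001,-0.042,0,0,0]]}}

```text
time_s: 14.25
tool_pos: [518.9, 218.6, 171.2]
ee_rot: [-0.048, 0.799, 0.599, -0.039]
force: [0.1, -0.3, -1.7]
finger_gap: 0.323
finger_force: 9.4
```

```bash
cat > m9.py <<'E'
from clip import *; from rel import *
s,im,t=clip(); np.savez('w9.npz',**{k:np.array(v) for k,v in s.items()})
st=state(); print('tcp rail',rf(st['tool_pos'][None]))
h=cv2.cvtColor(im,cv2.COLOR_BGR2HSV)
o=cv2.inRange(h,(3,140,50),(18,255,255))>0; d=im.max(2)<60; y=cv2.inRange(h,(22,120,60),(35,255,255))>0; b=cv2.inRange(h,(98,130,40),(120,255,255))>0
for r in range(170,248,4): print(r,''.join('o' if o[r,c] else 'y' if y[r,c] else 'b' if b[r,c] else '#' if d[r,c] else '.' for c in range(232,345)))
print(proj(s,[S+[0,0,115],S+84*ey+[0,0,115]]).round(1).tolist())
E
python3 m9.py
```

```text
t 14.25 tcp [518.9 218.6 171.2] gap 0.323 F [ 0.1 -0.3 -1.7] 9.406743943691254 clip box [240, 198, 92, 154, 8164]
tcp rail [[ -1.   -0.  171.6]]
170 .................................................#.....yyyyyyyyy#...################.............................
174 .................................................######yyyyyyyyy....###############..............................
178 .................................................######yyyyyyyyy#...################.............................
182 .................................................######yyyyyyyyy#...################..................#..........
186 .................................................######yyyyyyyyy....################.............................
190 .................................................######yyyyyyyyy....################.............................
194 ............###########################...........#####yyyyyyyyy....###############################..####........
198 ............###############ooooooo######..........#####yyyyyyyyy..y#########################################.....
202 .......
[... 736 characters left out ...]
oooooooooooooooooooooooooooooooooooooooooooooooooooooooooooooooo#######.......
230 .............###ooooooooooooooooooooooooooooooooooooooooooooooooooooooooooooooooooooooooooooooooooo#######.......
234 .............###ooooooooooooooooooooooooooooooooooooooooooooooooooooooooooooooooooooooooooooooooooo#######.......
238 .............###oooooooooooooooooooooooooooo........ooooooooooooooooooooooooooooooooooooooooooooooo#######.......
242 .............###oooooooooooooooooooooooooooo................oooooooooooooooooooooooooooooooooooooo#######........
246 .............###oooooooooooooooooooooooooooo................oooooooooooooooooooooooooooooooooooooo#######........
[[288.9, 228.7], [290.3, 95.4]]
```

The card top (columns 287–293) sits midway between the inner jaw edges (271 and ~309). I'll finish the descent with 31 mm more.

Emit:
{"fn": "drive_tool", "kwargs": {"plan": [[-0.35,0,0,-0.006,0,0,0],[-0.35,0,0,-0.012,0,0,0],[-0.35,0,0,-0.018,0,0,0],[-0.35,0,0,-0.024,0,0,0],[-0.35,0,0,-0.028,0,0,0],[-0.35,0,0,-0.031,0,0,0],[-0.35,0,0,-0.031,0,0,0],[-0.35,0,0,-0.031,0,0,0],[-0.35,0,0,-0.031,0,0,0]]}}

```text
time_s: 15.05
tool_pos: [519.1, 218.7, 140.8]
ee_rot: [-0.048, 0.799, 0.599, -0.038]
force: [-0.3, 0.2, -0.7]
finger_gap: 0.328
finger_force: 9.4
```

```bash
python3 m9.py; python3 - <<'E'
from rel import *
s=snap('side','s9.png'); im=np.array(s['frame'])[:,:,::-1].copy(); h=cv2.cvtColor(im,cv2.COLOR_BGR2HSV)
o=cv2.inRange(h,(3,140,50),(18,255,255))>0; d=im.max(2)<60; y=cv2.inRange(h,(22,110,60),(35,255,255))>0; b=cv2.inRange(h,(98,110,40),(120,255,255))>0
P=[S+[0,0,115], S-84*ey+[0,0,115], S+12*ex+[0,0,90],S-12*ex+[0,0,90]]; print(proj(s,P).round(1).tolist())
for r in range(160,215): print(r,''.join('o' if o[r,c] else 'y' if y[r,c] else 'b' if b[r,c] else '#' if d[r,c] else '.' for c in range(225,290)))
E
```

```text
t 15.05 tcp [519.1 218.7 140.8] gap 0.328 F [-0.3  0.2 -0.7] 9.3977952003479 clip box [240, 198, 92, 154, 8203]
tcp rail [[ -1.   -0.  140.8]]
170 .............................................#....yyyyyyyyyy##....#################.....................#........
174 .............................................#....yyyyyyyyyyy.....#################..............................
178 ............................................####..yyyyyyyyyy#.....#################..............................
182 ............................................######yyyyyyyyyyy.....#################..............................
186 ...........................................#######yyyyyyyyyy......#################..............................
190 ............................................######yyyyyyyyyy#.....#################....................#.........
194 ............##########################.....#######yyyyyyyyyy#....#################################....###........
198 ............##############oooooooo#######..#######yyyyyyyyyy#.....##########################################.....
202 .........
[... 4649 characters left out ...]

205 ............................###....b#............................
206 ............................###....b##...........................
207 ............................####...b##...........................
208 .............................###..bb##...........................
209 .............................###..bb##...........................
210 .............................####.bb###..........................
211 .............................####.bb###..........................
212 .............................####.bb###..........................
213 .............................#####.b####.........................
214 .............................#####.b####.........................
```

The side map puts the jaw bottoms at row ~190, so the tips are at about 89 mm, with one jaw on each side of the card line. The wrist map shows roughly 5 mm and 8 mm clearance, and the force reading is just the clip's weight. Handing in.

```bash
python3 -c "
from rig import *
s=state(); print(s['force'],s['finger_force'],abs(s['qd']).max()); print(finish_job())"
```

```text
[-0.10414963  0.20268752 -0.9596063 ] 9.397694170475006 0.0023011783835447048
the job is handed in; nothing more can be done
None
```

I've handed the job in with no verdict returned: by my last measurements the blue card is flush and the arm still squeezes the clip to about 0.6 rad over the seam, one jaw on each side with its tips about 26 mm below the card tops, touching nothing.

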